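Rack two crystal points and lock the guard bar

ROBOT

A 7-joint arm with a two-finger parallel gripper is mounted at the origin on the work surface. World frame = base frame: x ahead of the robot, y to its left, z up, the work surface at z = 0. Lengths are in m, angles in rad, forces in N, time in s.
With the tool pointing down it reaches from about 0.425 to 0.925 m from the base axis. Payload 6.8 kg.
Tool frame: the origin (TCP) lies on the front face of the gripper's body, between the roots of the fingers; the fingertips stand 80 mm ahead of it and the grasp point (between the pads) lies 61 mm ahead of it (bot.tcp_to_tips is the z of the fingertips in the tool frame, in m); z points along the fingers, y is the line along which they close (so a half turn about z gives the same grasp; the last joint's range is limited). The gripper opens to 88 mm and grips with 3 to 60 N. Pads are 20 mm wide; open, the fingers measure 115 mm over their backs; the gripper's body (75 mm by 178 mm) begins 61 mm behind the grasp point.
Start: joints at [1.025, 0.477, 0.022, 1.555, -0.011, 1.109, -0.083], TCP at [0.286, -0.611, 0.303] pointing down, gripper open.
Joint ranges: [-2.96, 2.96], [-0.34, 2.1], [-1.41, 1.46], [0.24, 2.44], [-1.37, 4.51], [0.17, 1.92], [-2.96, 2.96]. Speed limits (rad/s): [2.39, 2.39, 3.14, 3.14, 3.14, 3.14, 3.14].

INTERFACE

Orientations are given as a unit quaternion [w, x, y, z].
In Python, from station import bot gives the robot as it stands. The module is installed in compiled form; this text tells all that it offers.
- The arm moves only by the shell command python3 -m creep 'ROWS' [FORCE]. ROWS is JSON, a list of rows, each a list of 5 numbers: the shift along the tool's x, y, z in mm, then the turn about the tool's z in rad, then the finger opening in mm, from 0 to 87.8. In form: [[tx, ty, tz, twist, grip], ...]. A call has exactly 8 rows; each row is the pose to reach, as a shift and turn from the pose commanded when the call began, along the tool's axes at that moment; what a row does not reach only later rows make up. A row lasts 1/8 s, in which the tool goes at most 62.5 mm and 10.7 degrees, less where a joint would pass 70% of its speed; a pose out of reach is approached as far as the arm can. A call with a gripper value outside its range is refused whole. The fingers move at their own pace and stop on an object; FORCE is the grip in N (left out, the last holds). Time passes only in rows, so rows that repeat a pose let the fingers close, or fill a call up. It gives the time, the measured TCP pose, the force, the opening and the grip force at its end, in the units of the state.
- bot.observe(): the state, without advancing time (a new reading comes with each control period).
- bot.capture(name): name is "scene" or "side" or "wrist"; returns the picture (420x560x3 uint8, red, green, blue); there is no depth.
- bot.calibration(name): a dict with "fovy" (degrees; the focal length in pixels is half the picture's height over the tangent of half this angle, whatever the lens; pixels are square), "cx", "cy" (the principal point, pixels), "R" (3x3) and "t" (3): a world point X has camera coordinates R X + t. Camera axes: x right, y down, z forward; pixel columns grow to the right and rows downward; lengths in m; the calibration is good to about 2 mm. A picture is of the moment at which its call begins: read the wrist's pose just before it. calibration takes no time and is no camera call; for the wrist camera it gives the pose at the moment of the call.
- bot.sign_off(): hands the job in; it is judged then, once.
The state is a dict: "t": time; "q": joint angles; "qvel": joint speeds; "joint_torque": joint torques, N m; "eef_pos": TCP position; "orientation": TCP orientation; "force": force on the tool from outside, world axes, zero at the start; "wrist_torque": the same for the moment, N m; "grip_width": finger opening in m; "gripper_force": force on a finger pad.
Only numpy, scipy, OpenCV 4.12 (cv2) and the standard library are available. Lean on these libraries where they do the work, as an engineer would, in place of code of your own. Each camera call takes 0.05 s, during which the arm holds its last target. There are 200 camera calls.

TASK

Set the two loose crystal points upright, one in each socket of the wooden display rack, bottomed and let go. Then pull up the lock plunger's knob, slide the guard section one hole towards the crystals, and let the pin drop fully home in that hole. Finish while still holding the knob with the pin home; leave the other stones where they are.

Things in the scene. Friction and masses are not known exactly. Their poses are not given: they have to be found in the camera images.
- rack: Display rack, fixed to the table: a wooden board 250 x 250 x 12 mm with a dark socket block (60 mm along x, 150 along y, top 47 mm above the table) and, on its right (-y) side, an aluminium rail along x. Origin: on the table, midway between the sockets; the board spans x -72..178, y -160..90 mm. x points along the rail, away from the robot at yaw 0, y left, z up.
- socket_left (a point): Centre of the floor of the left (+y) socket in the block, 22 mm above the table. The socket is a round hole 32 mm wide and 25 mm deep, its mouth 47 mm above the table. At rack x 0, y +40 mm.
- socket_right (a point): Centre of the floor of the right (-y) socket, the same size. At rack x 0, y -40 mm. Either crystal may go in either socket.
- next_hole (a point): Mouth of the next lock hole towards the crystals, on top of the rail, 46 mm above the table, at rack x 25, y -120 mm. The rail has three such holes 40 mm apart along rack x (x = 25, 65, 105 mm); the guard section starts locked in the middle one. The rail runs from x -30 to 160 mm.
- guard (a joint): Travel of the steel guard section along the rail, m: 0 at the middle hole (start), growing towards the crystals (rack -x); +0.040 is the next hole, stops at +-0.046. About 2 N of friction once the pin is clear. It is a sleeve 50 mm long, 42 wide, top 53 mm above the table, with a boss 20 mm wide up to 65 mm, and carries a guard bar 8 mm thick that reaches left past both sockets.
- guard_bar (a point): Middle of the guard bar, 65 mm above the table, at rack y 0. The level part of the bar lies along rack y from -75 to +75 mm, at rack x 65 mm at the start and 25 mm in the next hole, where it clears seated crystals by 7 mm.
- plunger (a joint): Lift of the spring lock plunger on the guard section, m: 0 with its pin fully home in a hole, at most 0.018. The pin is 8 mm thick, the hole 10 mm long; it reaches 10 mm below the rail's top, so the section is free above 0.010. Let down between holes it rests at about 0.010; over a hole the spring drives it home. The spring pulls down with 3 N at 0, 5 N at 0.018.
- knob (a point): Middle of the plunger's black round knob: 26 mm wide, 26 mm high, upright axis, its middle 83 mm above the table with the pin home. It rides with the section (at rack y -120 mm, the same rack x as the guard bar) and rises with the plunger. Free all round; best gripped along the rail, since the guard bar passes to its left.
- crystal_a: Loose pale blue-grey pointed crystal, standing upright on the table left of the rack, 92 mm tall with its tip; a black round foot 28 mm wide and 22 mm high, above it a six-sided column about 28 mm wide up to 66 mm, then the point. Origin: centre of its underside, z up along its axis. About 110 g.
- crystal_b: The second loose pointed crystal, identical to crystal_a. (The footless points in rows near the right edge of the table are stock, not meant.)
- pebble_1: Bystander, loose: flat dark pebble, 34 mm across, 18 mm high, lying between the two loose crystal points. Origin: centre of its underside.
- pebble_2: Bystander, loose: flat dark pebble, 44 mm across, 18 mm high, on the table left of the rack. Origin: centre of its underside.
- pebble_3: Bystander, loose: flat dark pebble, 30 mm across, 16 mm high, lying on the rack's board at its far left corner. Origin: centre of its underside.
- amethyst: Bystander, loose: dark purple crystal lump, 90 mm across, 100 mm high, on the table to the far left of the rack. Origin: centre of its underside.
- candle_holder: Bystander, loose: pink salt cylinder, 90 mm across, 70 mm high, on the table right of the rack. Origin: centre of its underside.
- salt_egg: Bystander, loose: pink salt egg, 68 mm across, 78 mm high, on the table right of the rack. Origin: centre of its underside.
- agate: Bystander, loose: round brown agate slice, 70 mm across, standing on a small wooden base, 80 mm high in all, on the table right of the rack. Origin: centre of its underside.
Not all that is in view belongs to the job. What is shaped like the crystal_a but yellow is not meant.

How it is judged:
By the outcome, as a careful person would: the job done as asked, in the order asked, and still so for the second after the job is handed in, while the arm keeps its last pose, push and grip.
It also fails if it takes over 64 s, if anything falls off the work surface, if the arm or the gripper's body presses on something with over 40 N, if the wrist force passes 120 N, or if a joint passes its speed limit or range.

## Working session

There is one attempt and no reset: what is moved stays moved. The work goes in short steps, Python scripts to look and compute and a shell command to move; the robot and the scene stay as the last step left them, time stands still between calls to the robot, and variables do not carry over. Pictures are saved under pics/ and viewed, at most 10 in all, crops included, and the job is handed in when it is done.

```bash
mkdir -p pics; python3 - <<'E'
from station import bot
import cv2,numpy as np
s=bot.observe();print({k:np.round(v,3).tolist() for k,v in s.items()})
for n in("scene","side"):
    im=bot.capture(n);cv2.imwrite(f"pics/{n}0.png",im[...,::-1]);c=bot.calibration(n);print(n,c)
E
```

```text
{'t': 0.0, 'q': [1.025, 0.478, 0.022, 1.556, -0.011, 1.109, -0.083], 'qvel': [-0.0, 0.001, -0.0, -0.001, 0.001, -0.0, -0.0], 'joint_torque': [0.001, -58.285, 1.536, -27.261, -0.054, 0.017, 0.0], 'eef_pos': [0.286, -0.611, 0.302], 'orientation': [-0.001, 0.976, 0.217, -0.0], 'force': [-0.518, 0.17, 0.279], 'wrist_torque': [-0.019, -0.012, -0.028], 'gripper_force': 0.0, 'grip_width': 0.088}
scene {'fovy': 44.303737832679566, 'cx': 283.5247357349379, 'cy': 211.85612667100202, 'R': array([[-4.04117721e-02,  9.99182900e-01,  6.49118221e-04],
       [ 6.52953161e-01,  2.69003054e-02, -7.56920434e-01],
       [-7.56319415e-01, -3.01646523e-02, -6.53506722e-01]]), 't': array([ 0.0161508 , -0.28972618,  1.99252301])}
side {'fovy': 49.4591097773429, 'cx': 273.3911279697074, 'cy': 207.25650059563986, 'R': array([[-0.75091974, -0.66038045,  0.00414825],
       [-0.41399907,  0.46584655, -0.78204333],
       [ 0.51451367, -0.58896914, -0.62321026]]), 't': array([0.40909859, 0.29843428, 1.03935947])}
```

View pics/scene0.png

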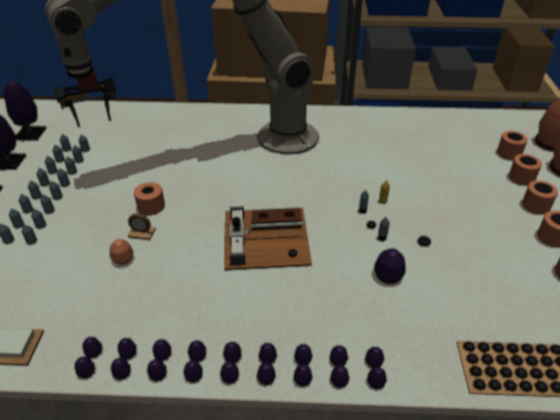

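View pics/side0.png

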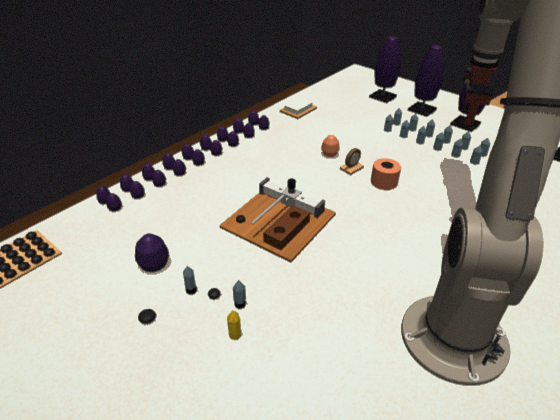

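Scene view: the candidates are pale blue-grey points at (364,201) and (384,228), with a yellow one at (384,191) that isn't meant. The footless stock rows are near (20–85,140–235). In the side view the same two are at (239,293) and (190,279), yellow at (234,324). I choose the two blue-grey ones that have the pebble between them. Next is a close crop, with masks.

```bash
cat > h.py <<'E'
import numpy as np,cv2
from station import bot
def K(c):
    f=210/np.tan(np.radians(c["fovy"]/2));return f,c["cx"],c["cy"]
def ray(c,u,v):
    f,cx,cy=K(c);R=np.array(c["R"]);t=np.array(c["t"])
    d=R.T@np.array([(u-cx)/f,(v-cy)/f,1]);return -R.T@t,d/np.linalg.norm(d)
def plane(c,u,v,z):
    o,d=ray(c,u,v);return o+d*(z-o[2])/d[2]
def tri(obs):
    A=np.zeros((3,3));b=np.zeros(3);L=[ray(*o) for o in obs]
    for o,d in L: M=np.eye(3)-np.outer(d,d);A+=M;b+=M@o
    X=np.linalg.solve(A,b);return X,[round(1e3*np.linalg.norm((np.eye(3)-np.outer(d,d))@(X-o)),1) for o,d in L]
def proj(c,X):
    f,cx,cy=K(c);p=np.array(c["R"])@X+np.array(c["t"]);return p[0]/p[2]*f+cx,p[1]/p[2]*f+cy
E
python3 - <<'E'
from h import *
a=cv2.imread("pics/scene0.png");b=cv2.imread("pics/side0.png")
A=cv2.resize(a[170:290,215:445],None,fx=3.4,fy=3.4,interpolation=cv2.INTER_CUBIC)[:300]
A=cv2.resize(a[175:275,215:415],(600,300),interpolation=cv2.INTER_CUBIC)
B=cv2.resize(b[170:350,130:340],(350,300),interpolation=cv2.INTER_CUBIC)
B=cv2.resize(b[170:345,130:345],(368,300),interpolation=cv2.INTER_CUBIC)
C=np.zeros((600,600,3),np.uint8);C[:300]=A;C[300:,:368]=B;cv2.imwrite("pics/crop1.png",C)
for n,im,(y0,y1,x0,x1) in(("scene",a,(180,250,340,420)),("side",b,(255,350,170,260))):
    h=cv2.cvtColor(im,cv2.COLOR_BGR2HSV);m=np.zeros(im.shape[:2],np.uint8)
    g=im.max(2)<150;m[y0:y1,x0:x1]=g[y0:y1,x0:x1]*255
    k,l,s,ce=cv2.connectedComponentsWithStats(m)
    for i in range(1,k):
        if s[i,4]>15: print(n,s[i],ce[i].round(1),h[l==i].mean(0).round())
    # wood board
    w=((h[...,0]<20)&(h[...,1]>110)&(h[...,2]>50)).astype(np.uint8)*255
    k,l,s,ce=cv2.connectedComponentsWithStats(w)
    for i in range(1,k):
        if s[i,4]>1200:
            c,_=cv2.findContours((l==i).astype(np.uint8),0,2);hu=cv2.convexHull(c[0]);print(n,s[i],cv2.approxPolyDP(hu,5,True)[:,0].tolist())
E
```

```text
scene [376 180  15  25 247] [383.5 193. ] [ 26. 116.  94.]
scene [357 189  13  26 257] [363.3 202.4] [64. 34. 76.]
scene [365 216  26  27 403] [379.5 228.2] [56. 32. 74.]
scene [416 235   4  12  35] [417.8 240.6] [34. 25. 95.]
scene [383 247  16   3  32] [390.9 248.3] [ 59.  19. 109.]
scene [ 499  132   61  115 2230] [[506, 132], [526, 138], [556, 190], [558, 246], [538, 236], [499, 153]]
scene [ 225  212   86   58 2688] [[226, 212], [304, 225], [310, 263], [226, 269]]
scene [ 458  343  102   53 2643] [[458, 343], [551, 346], [559, 354], [559, 395], [470, 392]]
side [183 266  14  29 283] [189.3 280.9] [87. 50. 75.]
side [233 280  14  29 305] [239.2 295.1] [87. 48. 75.]
side [208 288  13  12 123] [213.9 293.4] [63. 28. 55.]
side [227 317  15  23 230] [234.3 329. ] [ 23. 200. 116.]
side [   0   83  308  158 2707] [[307, 85], [0, 240], [1, 228], [296, 84]]
side [ 220  193  115   68 3476] [[220, 226], [259, 193], [334, 212], [291, 260]]
```

View pics/crop1.png

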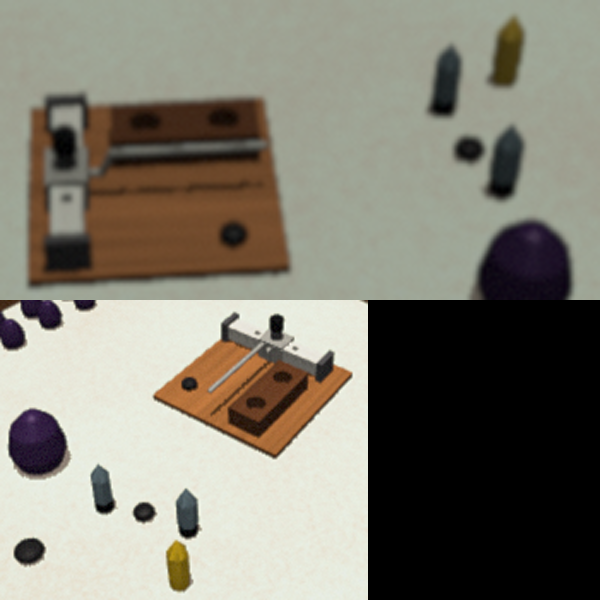

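The crop confirms both blue-grey points have black feet, in both views, with the pebble between them. The yellow one is excluded. Now I'll compute positions.

```bash
python3 - <<'E'
from h import *
S=bot.calibration("scene");D=bot.calibration("side")
for n,ps,pd in(("c1 tip",(364.3,190),(239.5,281)),("c2 tip",(386,217),(188.5,267)),("c1 cen",(363.3,202.2),(239.2,295.1)),("c2 cen",(384,228.5),(189.3,280.9)),
 ("sockL",(289.3,214.3),(279.5,230)),("sockR",(263.7,215.3),(294.7,215)),("knob",(236.3,222),(291.8,185.2)),
 ("pebble1",(371,224.5),(213.9,293.4))):
    X,e=tri([(S,*ps),(D,*pd)]);print(n,X.round(4),e)
for n,c,u,v,z in(("L",S,289.3,214.3,.047),("L",D,279.5,230,.047),("R",S,263.7,215.3,.047),("R",D,294.7,215,.047),("c1",D,239.2,295.1,.046),("c2",D,189.3,280.9,.046),
 ("TL",S,226,211.5,.012),("TR",S,303,207.5,.012),("far left",D,219.5,226.5,.012),("near left",D,291,260.5,.012),("near right",D,335,213.5,.012)): print(n,plane(c,u,v,z).round(4))
s=bot.observe();R=np.array(bot.calibration("wrist")["R"]);print(bot.calibration("wrist"))
from scipy.spatial.transform import Rotation as Ro
q=s["orientation"];M=Ro.from_quat([q[1],q[2],q[3],q[0]]).as_matrix();print(M.round(4),(R@M).round(4))
w=bot.calibration("wrist");print("cam in tool",M.T@(-R.T@np.array(w["t"])-s["eef_pos"]))
E
```

```text
c1 tip [0.4286 0.2522 0.086 ] [np.float64(0.4), np.float64(0.4)]
c2 tip [0.5521 0.3037 0.0859] [np.float64(2.8), np.float64(2.8)]
c1 cen [0.43   0.2543 0.0376] [np.float64(0.0), np.float64(0.0)]
c2 cen [0.5524 0.3054 0.0395] [np.float64(0.9), np.float64(0.9)]
sockL [0.5056 0.0209 0.0452] [np.float64(1.3), np.float64(1.3)]
sockR [ 0.5146 -0.0568  0.0461] [np.float64(1.0), np.float64(1.0)]
knob [ 0.5858 -0.13    0.0788] [np.float64(0.2), np.float64(0.2)]
pebble1 [0.5002 0.2751 0.0071] [np.float64(0.8), np.float64(0.8)]
L [0.5087 0.022  0.047 ]
L [0.5042 0.021  0.047 ]
R [ 0.5166 -0.0558  0.047 ]
R [ 0.514  -0.0573  0.047 ]
c1 [0.4246 0.2592 0.046 ]
c2 [0.5471 0.3079 0.046 ]
TL [ 0.4633 -0.1804  0.012 ]
TR [0.4336 0.0639 0.012 ]
far left [0.6698 0.0944 0.012 ]
near left [0.4268 0.0632 0.012 ]
near right [ 0.4539 -0.1768  0.012 ]
{'fovy': 61.83330887274163, 'cx': 281.6054108777753, 'cy': 211.37622683502332, 'R': array([[ 0.42342037, -0.90593088, -0.00210626],
       [-0.86970713, -0.40713856,  0.27901202],
       [-0.25362314, -0.11630755, -0.9602853 ]]), 't': array([-0.67308308, -0.03331961,  0.39180212])}
[[ 9.057e-01  4.240e-01 -8.000e-04]
 [ 4.240e-01 -9.057e-01  1.400e-03]
 [-1.000e-04 -1.600e-03 -1.000e+00]] [[-6.000e-04  1.000e+00  5.000e-04]
 [-9.603e-01 -5.000e-04 -2.789e-01]
 [-2.789e-01 -7.000e-04  9.603e-01]]
cam in tool [ 0.07691948 -0.00078474 -0.08232316]
```

```bash
python3 -m creep '[[40,-39,0,0.04,46],[80,-78,0,0.08,46],[120,-117,0,0.12,46],[160,-156,0,0.16,46],[200,-195,0,0.2,46],[240,-234,0,0.24,46],[280,-273,0,0.28,46],[320,-312,0,0.323,46]]' 20; python3 -m creep '[[25,-46,0,0,46],[50,-93,0,0,46],[75,-140,0,0,46],[85,-165,0,0,46],[85,-165,0,0,46],[85,-165,0,0,46],[85,-165,0,0,46],[85,-165,0,0,46]]'
python3 - <<'E'
from h import *
c=bot.calibration("wrist");im=bot.capture("wrist");cv2.imwrite("pics/w1.png",im[...,::-1])
for n,x in dict(L=(.5056,.0209,.047),R=(.5146,-.0568,.047),knob=(.5858,-.13,.083)).items():print(n,np.round(proj(c,np.array(x)),1))
np.save("w1.npy",c,allow_pickle=True)
E
```

```text
t: 1.1
eef_pos: [0.4439, -0.1914, 0.3026]
orientation: [0.0, 0.998, 0.057, -0.0]
force: [0.6, -1.3, -0.3]
grip_width: 0.046
gripper_force: 0.0
t: 2.1
eef_pos: [0.5091, -0.0206, 0.3027]
orientation: [0.0, 0.998, 0.056, -0.0]
force: [-0.2, 0.8, -0.5]
grip_width: 0.0462
gripper_force: 0.0
L [240.4 189.2]
R [319.8 188.9]
knob [423.  125.2]
```

View pics/w1.png

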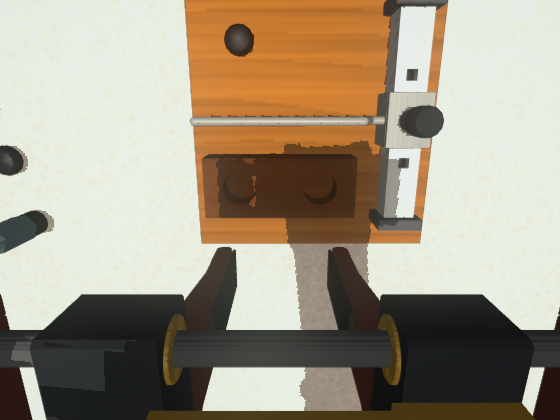

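The wrist view shows the sockets near (239,187) and (320,187), 2 px from my prediction. The rack is parallel to the tool, and the knob is at about (424,121). Next I refine with corners.

```bash
python3 - <<'E'
from h import *
c=np.load("w1.npy",allow_pickle=True).item()
im=cv2.imread("pics/w1.png");h=cv2.cvtColor(im,cv2.COLOR_BGR2HSV)
board=((h[...,1]>100)&(h[...,0]<25)).astype(np.uint8)
# board near edge rows and left/right columns
ys=[np.where(board[:262,x])[0].max() for x in (215,240,265,280,400,410)];print("near edge",ys)
r=board[100];print([ (y,np.where(board[y,150:460])[0][[0,-1]]+150) for y in(20,100,180,235)])
dark=((h[...,2]<115)&(board>0)).astype(np.uint8)
g=cv2.cvtColor(im,cv2.COLOR_BGR2GRAY)
print("block L edge row200",g[200,195:215],"R",g[170,345:365],"far col280",g[148:164,280],"near col 230",g[205:226,230])
for n,u,v,z in(("bNL",201,243.5,.012),("bNR",421,243.5,.012),("kFL",203,156,.047),("kFR",357,156,.047),("sL",239,187.5,.047),("sR",320,187.5,.047)):
    print(n,plane(c,u,v,z).round(4))
m=((g<75)).astype(np.uint8);m[:, :398]=0;m[:95]=0;m[150:]=0
k,l,s,ce=cv2.connectedComponentsWithStats(m)
for i in range(1,k):
    if s[i,4]>200:print("knob",s[i],ce[i])
A=cv2.resize(im[95:230,185:460],(800,393),interpolation=cv2.INTER_CUBIC);A=cv2.convertScaleAbs(A,alpha=1.6,beta=15);cv2.imwrite("pics/w1c.png",A)
E
```

```text
near edge [np.int64(242), np.int64(242), np.int64(242), np.int64(242), np.int64(242), np.int64(242)]
[(20, array([186, 445])), (100, array([192, 436])), (180, array([197, 426])), (235, array([201, 420]))]
block L edge row200 [235 236 235 165 144 145 146 146 146 110  95  94  94  93  93  93  91  91
  91  91] R [49 50 49 49 50 49 50 53 53 54 54 53 77 78 80 79 79 80 79 80] far col280 [126 127 129 131 132 125  40  39  39  40  44  48  48  48  49  49] near col 230 [ 60  60  61  61  59  61  62  62  63  63  62  61  71 119 133 129 133 134
 135 135 135]
bNL [0.4293 0.0638 0.012 ]
bNR [ 0.4573 -0.185   0.012 ]
kFL [0.534  0.0592 0.047 ]
kFR [ 0.5506 -0.0877  0.047 ]
sL [0.5071 0.0224 0.047 ]
sR [ 0.516  -0.0568  0.047 ]
knob [ 400  106   44   31 1077] [421.80408542 120.91736305]
```

View pics/w1c.png

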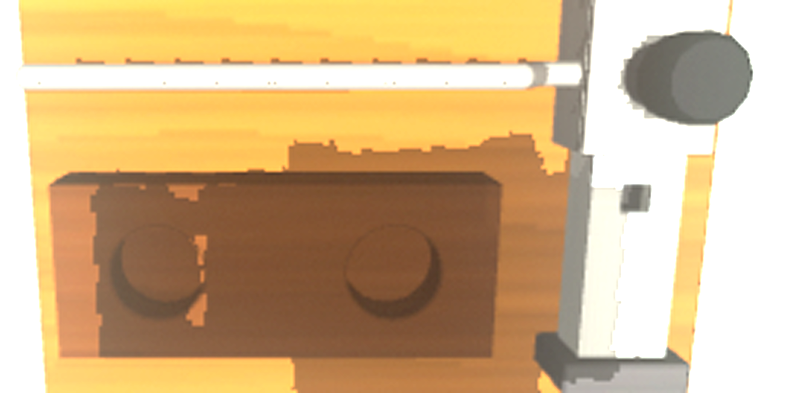

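The crop shows the sockets at (239.5,188.2) and (319.9,188.2) in picture pixels, and the block top corners at (202,158), (358,158), (355,218) and (206,218). The knob's top disc is centred at (429.4,121.8).

```bash
python3 - <<'E'
from h import *
c=np.load("w1.npy",allow_pickle=True).item()
obs=[(-72,90,12,201,243),(-72,-160,12,421,243),(30,75,47,202.2,158.3),(30,-75,47,357.6,158.3),(-30,-75,47,354.8,217.7),(-30,75,47,205.6,217.7),(0,40,47,239.5,188.2),(0,-40,47,319.9,188.2),(65,-120,96,429.4,121.8)]
W=np.array([plane(c,u,v,z/1e3)[:2] for _,_,z,u,v in obs]);P=np.array([o[:2] for o in obs])/1e3
p=P-P.mean(0);w=W-W.mean(0);yaw=np.arctan2((p[:,0]*w[:,1]-p[:,1]*w[:,0]).sum(),(p*w).sum())
R=np.array([[np.cos(yaw),-np.sin(yaw)],[np.sin(yaw),np.cos(yaw)]]);t=W.mean(0)-R@P.mean(0)
print("yaw",yaw,"origin",t);print("res mm",((P@R.T+t-W)*1e3).round(1).tolist())
for n,q in dict(L=(0,.04),R=(0,-.04),knob=(.065,-.12),knob2=(.025,-.12)).items():print(n,(R@q+t).round(4))
E
```

```text
yaw 0.11353353409086024 origin [ 0.51079994 -0.01766865]
res mm [[-0.8, -0.2], [-0.6, 0.1], [0.4, 0.4], [0.6, -0.2], [0.3, 0.5], [0.2, -0.0], [-0.2, 0.2], [-0.0, -0.6], [0.0, -0.2]]
L [0.5063 0.0221]
R [ 0.5153 -0.0574]
knob [ 0.589  -0.1295]
knob2 [ 0.5492 -0.1341]
```

```bash
python3 -m creep '[[-1,-45,0,0,46],[-2,-90,0,0,46],[-4,-140,0,0,46],[-5,-190,0,0,46],[-7,-240,0,0,46],[-8,-272,0,0,46],[-8,-272,0,0,46],[-8,-272,0,0,46]]'
python3 - <<'E'
from h import *
c=bot.calibration("wrist");im=bot.capture("wrist");cv2.imwrite("pics/w2.png",im[...,::-1]);np.save("w2.npy",c,allow_pickle=True)
for n,x in dict(c1t=(.43,.2535,.092),c1f=(.43,.2535,0),c2t=(.552,.3045,.092),c2f=(.552,.3045,0)).items():print(n,np.round(proj(c,np.array(x)),1))
E
```

```text
t: 3.15
eef_pos: [0.4705, 0.2487, 0.3025]
orientation: [0.0, 0.998, 0.057, -0.0]
force: [0.8, -0.3, 0.4]
grip_width: 0.0459
gripper_force: 0.0
c1t [272.1 244.9]
c1f [274.2 215.1]
c2t [224.4  95.5]
c2f [238.2  98.8]
```

View pics/w2.png

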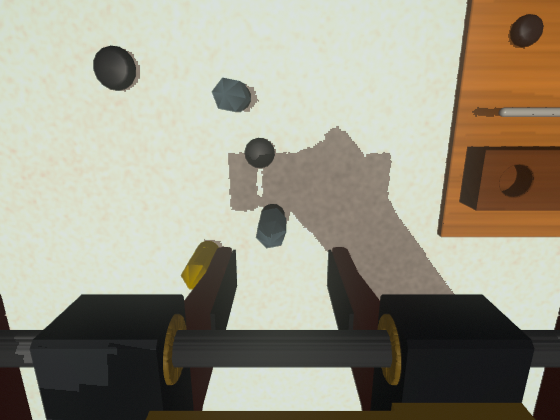

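Crystal 1 shows at (271,228) and crystal 2 at (231,95), with the pebble at (259,152) and yellow at (198,263). I'll zoom to find the tip and the direction of the flats.

```bash
python3 - <<'E'
import cv2,numpy as np
im=cv2.imread("pics/w2.png")
A=cv2.resize(im[65:125,195:275],(800,600),interpolation=cv2.INTER_CUBIC)
B=cv2.resize(im[195:255,235:315],(800,600),interpolation=cv2.INTER_CUBIC)
C=cv2.resize(np.hstack([A,B]),(800,300),interpolation=cv2.INTER_AREA);cv2.imwrite("pics/w2c.png",cv2.convertScaleAbs(C,alpha=1.6))
E
```

```text
(no output)
```

View pics/w2c.png

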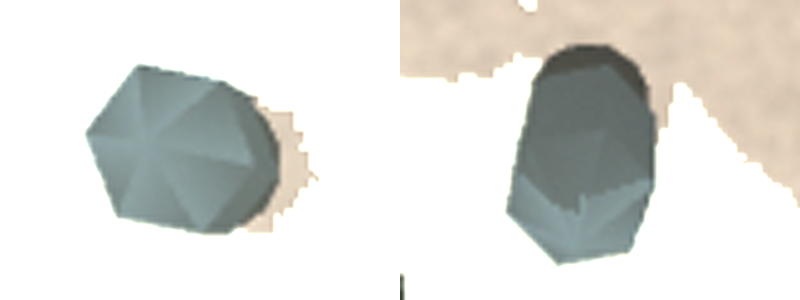

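In picture pixels, crystal 1's shoulder hexagon is centred at (271,234.4) and crystal 2's at (229.1,94.4), with its tip at (225,94.4). The flat normals call for a twist of about +0.32 at crystal 1 and −0.37 at crystal 2.

```bash
cat >> h.py <<'E'
from scipy.spatial.transform import Rotation as Ro
def tool(X):
    s=bot.observe();q=s["orientation"];M=Ro.from_quat([q[1],q[2],q[3],q[0]]).as_matrix()
    print("tcp",np.round(s["eef_pos"],4),"yaw",round(float(np.arctan2(M[1,0],M[0,0])),3));return np.round((M.T@(np.array(X)-s["eef_pos"]))*1e3,1)
E
python3 - <<'E'
from h import *
c=np.load("w2.npy",allow_pickle=True).item()
for n,u,v,z in(("c1",271,234.4,.066),("c2",229.1,94.4,.066),("c2tip",225,94.4,.092)):
    X=plane(c,u,v,z);print(n,X.round(4),tool([X[0],X[1],.050+.061]))
E
```

```text
tcp [0.4707 0.2483 0.3025] yaw 0.113
c1 [0.4303 0.2553 0.066 ] [-39.3 -11.7 191.5]
tcp [0.4707 0.2483 0.3025] yaw 0.113
c2 [0.5538 0.3046 0.066 ] [ 89.  -46.9 191.4]
tcp [0.4707 0.2483 0.3025] yaw 0.113
c2tip [0.5529 0.3041 0.092 ] [ 88.  -46.4 191.4]
```

```bash
python3 -m creep '[[-20,-6,30,0.16,46],[-39,-11,70,0.32,46],[-39,-11,110,0.32,46],[-39,-11,145,0.32,46],[-39,-11,170,0.32,46],[-39,-11,185,0.32,46],[-39,-11,191,0.32,46],[-39,-11,191,0.32,46]]' 20; python3 -m creep '[[0,0,0,0,24],[0,0,0,0,24],[0,0,0,0,24],[0,0,0,0,24],[0,0,-15,0,24],[0,0,-40,0,24],[0,0,-70,0,24],[0,0,-80,0,24]]' 25
python3 -c "
from h import *
print(tool([.5063,.0221,.13+.061-.05+.05]),bot.observe()['gripper_force'])"
```

```text
t: 4.2
eef_pos: [0.4305, 0.2561, 0.1119]
orientation: [-0.0, 0.995, -0.103, 0.0]
force: [-0.0, 1.1, -0.2]
grip_width: 0.046
gripper_force: 0.0
t: 5.2
eef_pos: [0.4308, 0.2568, 0.1937]
orientation: [-0.001, 0.995, -0.102, 0.001]
force: [-0.6, -0.3, -1.1]
grip_width: 0.0274
gripper_force: 25.0
tcp [0.4308 0.2568 0.1937] yaw -0.205
[121.8 214.4   2.5] 24.9843010911718
```

```bash
python3 - <<'E'
from h import *
print(tool([.5153,-.0574,.192]))
E
```

```text
tcp [0.4308 0.2568 0.1937] yaw -0.205
[146.8 290.4   1.4]
```

```bash
python3 -m creep '[[15,30,0,0,24],[40,80,0,0,24],[66,130,0,0,24],[92,180,0,0,24],[116,230,0,0,24],[136,268,0,0,24],[147,290,0,0,24],[147,290,0,0,24]]'
python3 - <<'E'
from h import *
print(tool([.5153,-.0574,.134]))
c=bot.calibration("side");im=bot.capture("side");cv2.imwrite("pics/s2.png",im[...,::-1])
E
```

```text
t: 6.2
eef_pos: [0.5148, -0.0597, 0.1912]
orientation: [0.0, 0.995, -0.104, -0.0]
force: [0.1, 1.6, -0.9]
grip_width: 0.0273
gripper_force: 25.0
tcp [ 0.5148 -0.0597  0.1912] yaw -0.209
[ 0.1 -2.4 57.1]
```

```bash
python3 -m creep '[[0,-1,0,0,24],[0,-2,10,0,24],[0,-2,20,0,24],[0,-2,26,0,24],[0,-2,26,0,24],[0,-2,26,0,24],[0,-2,26,0,24],[0,-2,26,0,24]]'
python3 -c "
from h import *
print(tool([.5153,-.0574,.134]))"
```

```text
t: 7.25
eef_pos: [0.5155, -0.0557, 0.1659]
orientation: [0.0, 0.995, -0.102, 0.0]
force: [-0.2, 0.4, -1.4]
grip_width: 0.0275
gripper_force: 25.0
tcp [ 0.5155 -0.0557  0.1659] yaw -0.205
[ 0.1  1.7 31.9]
```

```bash
python3 -m creep '[[0,1.5,0,0,24],[0,1.7,4,0,24],[0,1.7,9,0,24],[0,1.7,14,0,24],[0,1.7,19,0,24],[0,1.7,24,0,24],[0,1.7,28,0,24],[0,1.7,31,0,24]]'
python3 -c "
from h import *
print(tool([.5153,-.0574,.134]))"
```

```text
t: 8.25
eef_pos: [0.515, -0.0573, 0.1344]
orientation: [0.0, 0.995, -0.102, -0.0]
force: [-0.2, 0.2, -1.4]
grip_width: 0.0276
gripper_force: 25.0
tcp [ 0.515  -0.0573  0.1344] yaw -0.205
[0.3 0.1 0.4]
```

```bash
python3 -m creep '[[0,0,0.7,0,24],[0,0,1.2,0,24],[0,0,1.2,0,24],[0,0,1.2,0,44],[0,0,1.2,0,44],[0,0,-10,0,44],[0,0,-40,0,44],[0,0,-85,0,44]]'
python3 - <<'E'
from h import *
print(tool([.5538,.3046,.111]))
E
```

```text
t: 9.25
eef_pos: [0.5144, -0.0572, 0.2203]
orientation: [-0.0, 0.995, -0.102, -0.001]
force: [0.3, -0.4, 0.0]
grip_width: 0.0438
gripper_force: 0.0
tcp [ 0.5144 -0.0572  0.2203] yaw -0.205
[ -34.8 -362.3  109.3]
```

```bash
python3 -m creep '[[-2,-25,-5,-0.06,46],[-7,-75,-5,-0.16,46],[-12,-125,-5,-0.26,46],[-17,-175,-5,-0.36,46],[-22,-225,0,-0.46,46],[-27,-280,0,-0.56,46],[-31,-330,0,-0.65,46],[-35,-362,0,-0.688,46]]'; python3 -m creep '[[0,0,0,0,46],[0,0,0,0,46],[0,0,0,0,46],[0,0,0,0,46],[0,0,0,0,46],[0,0,0,0,46],[0,0,0,0,46],[0,0,0,0,46]]'
python3 - <<'E'
from h import *
print(tool([.5535,.3044,.111]))
c=bot.calibration("wrist");im=bot.capture("wrist")
cv2.imwrite("pics/w3.png",im[...,::-1])
E
```

```text
t: 10.25
eef_pos: [0.5533, 0.3082, 0.2192]
orientation: [-0.001, 0.97, 0.242, -0.0]
force: [-0.4, 0.2, -0.5]
grip_width: 0.0456
gripper_force: 0.0
t: 11.25
eef_pos: [0.5545, 0.3043, 0.2196]
orientation: [-0.0, 0.971, 0.239, -0.0]
force: [0.1, 0.6, 0.5]
grip_width: 0.0464
gripper_force: 0.0
tcp [0.5545 0.3043 0.2196] yaw 0.483
[ -0.9  -0.6 108.6]
```

View pics/w3.png

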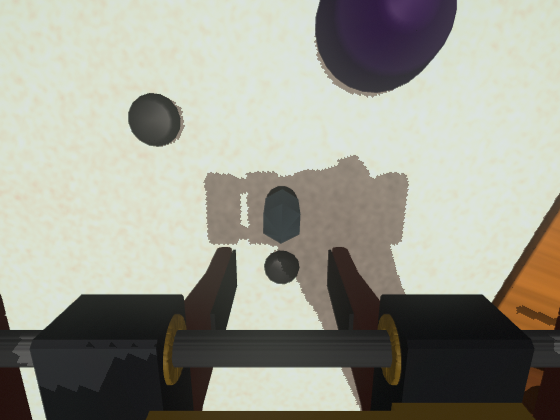

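The view is centred on crystal 2 at (281,215), with its flats parallel to the pads. The pebble at (281,267) and the amethyst are clear.

```bash
python3 -m creep '[[0,0,20,0,46],[0,0,50,0,46],[0,0,80,0,46],[0,0,100,0,46],[0,0,107,0,46],[0,0,108,0,46],[0,0,108,0,46],[0,0,108,0,46]]' 25; python3 -m creep '[[0,0,0,0,24],[0,0,0,0,24],[0,0,0,0,24],[0,0,0,0,24],[0,0,-15,0,24],[0,0,-50,0,24],[0,0,-90,0,24],[0,0,-108,0,24]]'
python3 - <<'E'
from h import *
print(tool([.5063,.0221,.2196]))
E
```

```text
t: 12.3
eef_pos: [0.555, 0.3045, 0.1126]
orientation: [-0.0, 0.971, 0.239, 0.001]
force: [-1.3, -0.0, 0.2]
grip_width: 0.0461
gripper_force: 0.0
t: 13.3
eef_pos: [0.5552, 0.3049, 0.2226]
orientation: [-0.001, 0.971, 0.239, 0.002]
force: [-0.2, 0.0, -1.5]
grip_width: 0.0275
gripper_force: 25.0
tcp [0.5552 0.3049 0.2226] yaw 0.483
[-174.6  227.8    2.3]
```

```bash
python3 -m creep '[[-15,20,0,0,24],[-45,58,0,0,24],[-77,100,0,0,24],[-109,142,0,0,24],[-138,180,0,0,24],[-160,210,0,0,24],[-173,227,10,0,24],[-173,227,25,0,24]]';python3 -m creep '[[0,0,10,0,24],[0,0,22,0,24],[0,0,28,0,24],[0,0,28,0,24],[0,0,28,0,24],[0,0,28,0,24],[0,0,28,0,24],[0,0,28,0,24]]'
python3 - <<'E'
from h import *
print(tool([.5063,.0221,.134]))
E
```

```text
t: 14.3
eef_pos: [0.5066, 0.0218, 0.1938]
orientation: [0.0, 0.971, 0.238, 0.0]
force: [-0.1, 0.9, -1.5]
grip_width: 0.0275
gripper_force: 25.0
t: 15.3
eef_pos: [0.5068, 0.0228, 0.1668]
orientation: [0.0, 0.971, 0.239, 0.0]
force: [-0.6, -0.8, -0.6]
grip_width: 0.0274
gripper_force: 25.0
tcp [0.5068 0.0228 0.1668] yaw 0.483
[-0.8  0.4 32.8]
```

```bash
python3 -m creep '[[0,0.4,2,0,24],[0,0.4,6,0,24],[0,0.4,11,0,24],[0,0.4,16,0,24],[0,0.4,21,0,24],[0,0.4,26,0,24],[0,0.4,30,0,24],[0,0.4,32,0,24]]'
python3 -c "
from h import *
print(tool([.5063,.0221,.134]))"
```

```text
t: 16.3
eef_pos: [0.5068, 0.0225, 0.1344]
orientation: [-0.0, 0.971, 0.239, -0.0]
force: [-0.6, 0.3, -0.8]
grip_width: 0.0278
gripper_force: 25.0
tcp [0.5068 0.0225 0.1344] yaw 0.483
[-0.6  0.1  0.4]
```

```bash
python3 -m creep '[[0,0,0.7,0,24],[0,0,1.2,0,24],[0,0,1.2,0,24],[0,0,1.2,0,44],[0,0,1.2,0,44],[0,0,-10,0,44],[0,0,-50,0,44],[0,0,-100,0,44]]'
python3 - <<'E'
from h import *
print(tool([.589,-.1295,.2346]))
ims=[]
c=bot.calibration("side");im=bot.capture("side")[...,::-1];u,v=map(int,proj(c,np.array([.52,-.03,.06])))
A=cv2.resize(im[v-60:v+60,u-80:u+80],(800,600),interpolation=cv2.INTER_CUBIC)
cv2.imwrite("pics/s3.png",A);print(u-80,v-60)
for n,x in dict(L=(.5063,.0221),R=(.5153,-.0574)).items():
    print(n,[(5*(np.array(proj(c,np.array([*x,z])))-[u-80,v-60])).round().tolist() for z in(.044,.088,.114)])
E
```

```text
t: 17.3
eef_pos: [0.5064, 0.0225, 0.2357]
orientation: [-0.0, 0.971, 0.239, -0.001]
force: [1.1, 0.3, -0.5]
grip_width: 0.0441
gripper_force: 0.0
tcp [0.5064 0.0225 0.2357] yaw 0.483
[  2.6 173.    0.9]
207 155
L [[358.0, 378.0], [359.0, 317.0], [360.0, 280.0]]
R [[437.0, 303.0], [439.0, 243.0], [441.0, 206.0]]
```

View pics/s3.png

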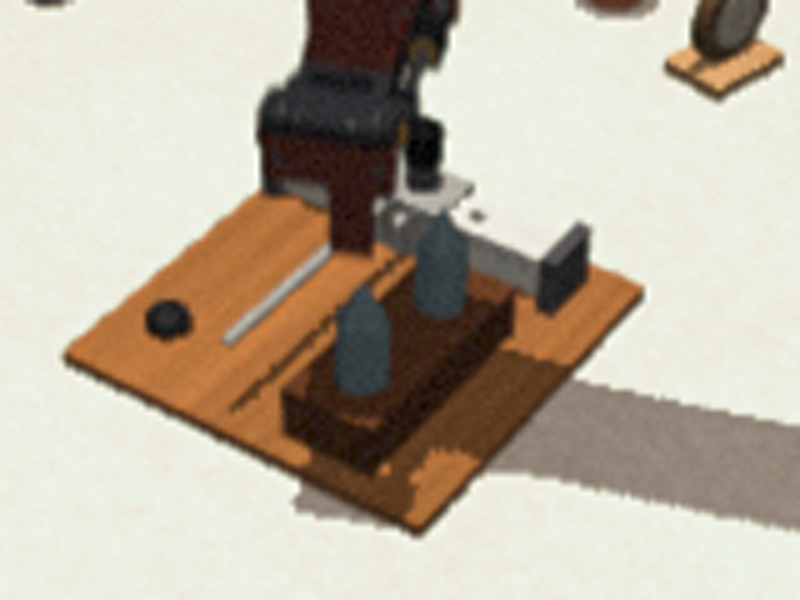

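Both tips are at their predicted seated pixels: (363,283) vs (360,280), and (443,211) vs (441,206). No foot is visible, so they are bottomed and upright. Now the knob.

```bash
python3 - <<'E'
from h import *
print(tool([.589,-.1295,.2346]),bot.observe()["q"])
E
```

```text
tcp [0.5095 0.0234 0.2424] yaw 0.483
[ -0.8 172.3   8.4] [ 0.24628078  0.31707818 -0.49267347  1.98396436  0.19458695  0.87688068
 -1.43701597]
```

```bash
python3 -m creep '[[0,20,0,-0.1,44],[0,50,0,-0.25,44],[0,80,0,-0.4,44],[0,115,0,-0.55,44],[0,145,0,-0.7,44],[0,165,0,-0.85,44],[0,172,0,-1,44],[0,172,0,-1.17,44]]'
python3 -c "
from h import *
print(tool([.589,-.1295,.2346]),bot.observe()['q'])"
```

```text
t: 18.35
eef_pos: [0.587, -0.1308, 0.2351]
orientation: [0.0, 0.676, 0.737, 0.0]
force: [-0.3, 0.2, -0.4]
grip_width: 0.0441
gripper_force: 0.0
tcp [ 0.587  -0.1308  0.2351] yaw 1.657
[1.2 2.1 0.5] [ 0.60861697  0.510568   -0.65913102  1.76764689  0.36682385  0.98854494
 -0.10798006]
```

```bash
python3 -m creep '[[0.5,1,5,-0.027,44],[0.5,1,20,-0.027,44],[0.5,1,30,-0.027,44],[0.5,1,40,-0.027,44],[0.5,1,40,-0.027,44],[0.5,1,40,-0.027,44],[0.5,1,40,-0.027,44],[0.5,1,40,-0.027,44]]'
python3 - <<'E'
from h import *
print(tool([.589,-.1295,.146]))
c=bot.calibration("wrist");im=bot.capture("wrist");cv2.imwrite("pics/w4.png",im[...,::-1]);print(proj(c,np.array([.589,-.1295,.096])))
E
```

```text
t: 19.35
eef_pos: [0.5879, -0.1293, 0.195]
orientation: [0.0, 0.668, 0.745, 0.0]
force: [0.0, 0.1, 0.3]
grip_width: 0.0441
gripper_force: 0.0
tcp [ 0.5879 -0.1293  0.195 ] yaw 1.68
[-0.3  1.  49. ]
(np.float64(283.4120919184432), np.float64(254.62816231885887))
```

View pics/w4.png

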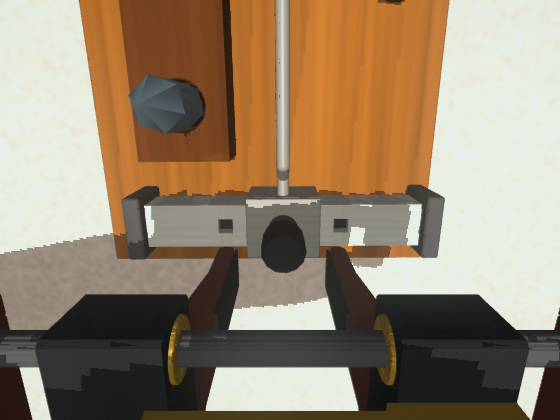

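The knob's top disc is at (284,252), as predicted, and the crystals lie towards image left, which is tool −y. Next I descend and grip.

```bash
python3 -m creep '[[0,1,15,0,44],[0,1,30,0,44],[0,1,42,0,44],[0,1,49,0,44],[0,1,49,0,44],[0,1,49,0,44],[0,1,49,0,44],[0,1,49,0,44]]' 30; python3 -m creep '[[0,0,0,0,22],[0,0,0,0,22],[0,0,0,0,22],[0,0,0,0,22],[0,0,0,0,22],[0,0,0,0,22],[0,0,0,0,22],[0,0,0,0,22]]'
```

```text
t: 20.4
eef_pos: [0.5889, -0.1292, 0.146]
orientation: [0.0, 0.668, 0.745, 0.0]
force: [0.9, 0.2, -0.2]
grip_width: 0.0439
gripper_force: 0.0
t: 21.4
eef_pos: [0.5888, -0.1291, 0.1457]
orientation: [0.0, 0.668, 0.745, 0.0]
force: [1.4, -0.1, 0.7]
grip_width: 0.0254
gripper_force: 30.0
```

Gripped at 25.4 mm. Lifting 14 mm.

```bash
python3 -m creep '[[0,0,-2,0,22],[0,0,-5,0,22],[0,0,-8,0,22],[0,0,-11,0,22],[0,0,-14,0,22],[0,0,-14,0,22],[0,0,-14,0,22],[0,0,-14,0,22]]'
```

```text
t: 22.4
eef_pos: [0.5885, -0.1292, 0.1595]
orientation: [-0.0, 0.668, 0.745, -0.0]
force: [0.6, -1.0, -4.6]
grip_width: 0.0255
gripper_force: 30.0
```

```bash
python3 -m creep '[[0,-3,0,0,22],[0,-9,0,0,22],[0,-16,0,0,22],[0,-23,0,0,22],[0,-30,0,0,22],[0,-36,0,0,22],[0,-40,0,0,22],[0,-40,0,0,22]]'; python3 -m creep '[[0,0,0,0,22],[0,0,0,0,22],[0,0,2,0,22],[0,0,3,0,22],[0,0,4,0,22],[0,0,5,0,22],[0,0,6,0,22],[0,0,6,0,22]]'
```

```text
t: 23.4
eef_pos: [0.5481, -0.1337, 0.1595]
orientation: [-0.0, 0.668, 0.744, -0.001]
force: [-0.3, -1.2, -5.3]
grip_width: 0.0252
gripper_force: 30.0
t: 24.4
eef_pos: [0.5489, -0.1336, 0.1536]
orientation: [0.0, 0.668, 0.745, -0.0]
force: [-2.0, -3.1, -5.3]
grip_width: 0.0252
gripper_force: 30.0
```

```bash
python3 -c "
from h import *
print(tool([.5492,-.1341,.1457]))"
```

```text
tcp [ 0.5489 -0.1336  0.1536] yaw 1.68
[-0.5  0.2  7.9]
```

```bash
python3 -m creep '[[-0.5,0,0,0,22],[-0.5,0,2,0,22],[-0.5,0,4,0,22],[-0.5,0,6,0,22],[-0.5,0,7.5,0,22],[-0.5,0,8,0,22],[-0.5,0,8,0,22],[-0.5,0,8,0,22]]'
python3 - <<'E'
from h import *
print(tool([.5492,-.1341,.1457]),bot.observe()["force"])
for n in("side","scene"):
    im=bot.capture(n)[...,::-1];c=bot.calibration(n);u,v=map(int,proj(c,np.array([.52,-.06,.06])))
    cv2.imwrite(f"pics/{n}4.png",cv2.resize(im[v-45:v+45,u-60:u+60],(800,600),interpolation=cv2.INTER_CUBIC))
    print(n,[((np.array(proj(c,np.array(p)))-[u-60,v-45])*800/120).round().tolist() for p in((.5063,.0221,.114),(.5153,-.0574,.114),(.5357+.0085*-1,.0597,.065))])
E
```

```text
t: 25.4
eef_pos: [0.5491, -0.1337, 0.1457]
orientation: [0.0, 0.667, 0.745, 0.0]
force: [-0.6, 0.7, -3.3]
grip_width: 0.0249
gripper_force: 30.0
tcp [ 0.5491 -0.1337  0.1457] yaw 1.68
[-0.4  0.   0. ] [-0.60980957  0.7061168  -3.28787969]
side [[306.0, 307.0], [414.0, 208.0], [205.0, 422.0]]
scene [[583.0, 199.0], [404.0, 207.0], [665.0, 314.0]]
```

View pics/side4.png

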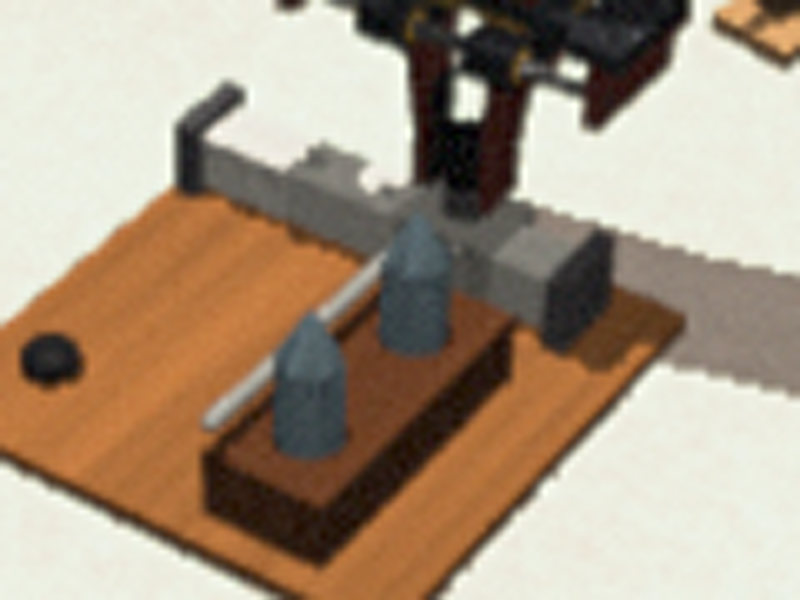

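The bar stands at the next hole with its tip at (205,422), and the crystals are upright. The wrist still carries the 3 N spring force, so I'll press down a little to make sure the pin is bottomed.

```bash
python3 -m creep '[[0,0,0.5,0,22],[0,0,1,0,22],[0,0,1.5,0,22],[0,0,1.5,0,22],[0,0,1.5,0,22],[0,0,1.5,0,22],[0,0,1.5,0,22],[0,0,1.5,0,22]]'
```

```text
t: 26.5
eef_pos: [0.5501, -0.1336, 0.1456]
orientation: [0.001, 0.667, 0.745, 0.001]
force: [-1.8, 0.3, 8.4]
grip_width: 0.0253
gripper_force: 30.0
```

```bash
python3 -c "
from station import bot
print(bot.observe()['force'],bot.sign_off())"
```

```text
the job is handed in; nothing more can be done
[-1.84572972  0.3318345   8.37593742] None
```

I handed the job in at about 26.5 s of the 64 s allowed: both crystals stand upright in their sockets, the guard is one hole nearer them, and the pin is pressed home with the knob still held.

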